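Load a circuit board into the bench test fixture and fold up its shield walls

ROBOT

A 7-joint arm with a two-finger parallel gripper is mounted at the origin on the work surface. World frame = base frame: x ahead of the robot, y to its left, z up, the work surface at z = 0. Lengths are in m, angles in rad, forces in N, time in s.
With the tool pointing down it reaches from about 0.425 to 0.925 m from the base axis. Payload 6.8 kg.
Tool frame: the origin (TCP) lies at the very end of the fingers, on their centre line; the grasp point (between the pads) lies bot.grip_depth behind it (bot.grip_depth is the distance from the TCP to the grasp point, in m); z points along the fingers, y is the line along which they close (so a half turn about z gives the same grasp; the last joint's range is limited). The gripper opens to 85 mm and grips with 20 to 120 N. Pads are 22 mm wide; open, the fingers measure 114 mm over their backs; the gripper's body (76 mm by 85 mm) begins 54 mm behind the grasp point. The pads swing forward as they close: fully open they stand 13 mm farther back than shut.
Start: joints at [-1.296, 0.477, 0.022, 1.555, -0.011, 1.109, -0.083], TCP at [0.252, 0.626, 0.231] pointing down, gripper open.
Joint ranges: [-2.96, 2.96], [-0.34, 2.1], [-1.41, 1.46], [0.24, 2.44], [-1.37, 4.51], [0.17, 1.92], [-2.96, 2.96]. Speed limits (rad/s): [2.39, 2.39, 3.14, 3.14, 3.14, 3.14, 3.14].

INTERFACE

Orientations are given as a unit quaternion [w, x, y, z].
In Python, from station import bot gives the robot as it stands.
- The arm moves only by the tool send_rows, never from a script. Its arguments are lists of equal length, an entry for each row: "slide": the shift along the tool's x, y, z in mm, a list of three; "roll": the turn about the tool's z in degrees; "claw": the opening, from 0 (shut) to 1 (fully open). A call has exactly 8 rows; each row is the pose to reach, as a shift and turn from the pose commanded when the call began, along the tool's axes at that moment; what a row does not reach only later rows make up. A row lasts 1/12 s, in which the tool goes at most 41.7 mm and 7.16 degrees, less where a joint would pass 70% of its speed; a pose out of reach is approached as far as the arm can. A call with a gripper value outside its range is refused whole. The fingers move at their own pace and stop on an object; "force" is the grip in N (left out, the last holds). Time passes only in rows, so rows that repeat a pose let the fingers close, or fill a call up. It gives the time, the measured TCP pose, the force, the opening and the grip force at its end, in the units of the state.
- bot.get_obs(): the state, without advancing time (a new reading comes with each control period).
- bot.read_camera(name): name is "scene" or "top" or "wrist"; returns the picture (480x640x3 uint8, red, green, blue); there is no depth.
- bot.camera_model(name): a dict with "camera_matrix" (3x3 intrinsics, pixels), "camera_from_world" (4x4, takes a point from world to camera coordinates). Camera axes: x right, y down, z forward; pixel columns grow to the right and rows downward; lengths in m; the calibration is good to about 2 mm. The wrist camera is an equidistant fisheye: a pixel r from the principal point sees the ray r / f radians off the axis. A picture is of the moment at which its call begins: read the wrist's pose just before it. camera_model takes no time and is no camera call; for the wrist camera it gives the pose at the moment of the call.
- bot.hand_in(): hands the job in; it is judged then, once.
The state is a dict: "t": time; "q": joint angles; "joint_vel": joint speeds; "joint_torque": joint torques, N m; "eef_pos": TCP position; "tool_rot": TCP orientation; "contact_force": force on the tool from outside, world axes, zero at the start; "torque": the same for the moment, N m; "gripper_width": opening from 0.0 (shut) to 1.0 (fully open); "grasp_force": force on a finger pad.
Only numpy, scipy, OpenCV 4.12 (cv2) and the standard library are available. Lean on these libraries where they do the work, as an engineer would, in place of code of your own. Each camera call takes 0.05 s, during which the arm holds its last target. There are 200 camera calls.

TASK

Slide the framed circuit board along the mat into the slot of the grey test fixture until it is fully home, and only then fold both hinged shield walls fully upright on either side of it. Leave the board in the slot and do not disturb the other things on the mat.

Things in the scene. Friction and masses are not known exactly. Their poses are not given: they have to be found in the camera images.
- fixture: Grey box-shaped test fixture fixed to the mat, 105 mm deep (x), 140 wide (y), 70 high. Origin on the mat (z 0) at the middle of the slot mouth; +x points into the slot, z up; +y is the side away from the robot. The slot is 93 mm wide and 11 high, its floor is the mat. Where it stands and how it is turned varies
- slot_stop (a point): Middle of the stop at the end of the slot, at x = +90, y = 0, z = 0 mm in the fixture's frame
- lead_in (a point): Middle of the lead-in's outer end, x = -96, y = 0, z = 0 mm in the fixture's frame. The lane before the mouth lies between two fixed rails 10 mm high and 10 wide, inner faces at y = +-46.5 mm from x = 0 to -67, flaring from there to y = +-60 mm at x = -96
- board: Circuit board: a flat rigid slab in an aluminium frame, 150 long (x), 90 wide (y), 8 mm thick, 0.17 to 0.35 kg, loose on the mat before the lead-in, up to 30 mm off the lane's centre line and 0.25 rad askew. Origin at the centre of its underside. Either end may go in. Home against the stop, its origin is at x = +15 mm of the fixture and 60 mm of it shows
- far_wall (a joint): Hinge angle of the shield wall on the fixture's +y side, a panel 60 long (fixture x -64 to -4), 50 from hinge to free edge, 4 mm thick. 0 = flat outwards, 1.571 = upright at its end stop; starts leaning out at 0.7 to 1.0. A friction hinge (0.05 N m): it stays where left; its free edge can be pushed up and inwards from outside with 1 to 2 N
- near_wall (a joint): The same for the like wall on the fixture's -y side (towards the robot)
- far_wall_edge (a point): Middle of the free edge of the far wall, mid-thickness, 50 mm from its hinge
- far_wall_hinge (a point): Middle of the far wall's hinge line, at x = -34, y = +54, z = 12 mm in the fixture's frame; the hinge line runs along fixture x
- near_wall_edge (a point): Middle of the free edge of the near wall, mid-thickness, 50 mm from its hinge
- near_wall_hinge (a point): Middle of the near wall's hinge line, at x = -34, y = -54, z = 12 mm in the fixture's frame
- spool: Bystander: solder spool, 60 mm across, 40 high, origin at its underside
- jar: Bystander: flux jar, 52 mm across, 60 high, behind the fixture
- screwdriver: Bystander: screwdriver lying to the right of the fixture, seen from the robot
- tweezers: Bystander: steel tweezers, 120 mm long, lying flat on the robot's side of the fixture
- small_module: Bystander: small bare module 70 by 50 by 6 mm lying flat beyond the fixture; it is not the board to load
- lens0: Bystander: microscope lens barrel, 60 mm across, 87 high
- lens1: Bystander: a second such lens barrel
Mind the look-alikes: they are no part of the job. Several things have the shape of the fixture; the one meant has the colours described above.

How it is judged:
On the way, in this order (a step that is already met when the one before it is completed fails the run):
1. the board is fully home in the slot while both walls still lean outwards (x of board in the frame of fixture above 0.0115 m and angle between the x axis of board and the x axis of fixture, either way round below 0.05 rad and value of joint each of far_wall, near_wall below 1.3 rad), for 0.2 s.
2. one of the walls is upright (value of joint any of far_wall, near_wall above 1.45 rad), for 0.1 s.
At the end, for the whole second after the job is handed in: The board lies flat and still in the slot, within 3.5 mm of the stop, within 5 mm of the centre line and within 0.05 rad of straight, and both shield walls stand upright (hinge angle above 1.45 rad) (x of board in the frame of fixture between 0.0115 and 0.018 m and y of board in the frame of fixture between -0.005 and 0.005 m and z of board in the frame of fixture below 0.004 m and angle between the x axis of board and the x axis of fixture, either way round below 0.05 rad and value of joint each of far_wall, near_wall above 1.45 rad and linear speed of board below 0.02 m/s); the robot touches nothing.
It fails at once if a bystander is moved by more than 30 mm (distance of any of spool, jar, screwdriver, tweezers, small_module, lens0, lens1 from where it was at the start of the episode above 0.03 m).
It also fails if it takes over 72 s, if anything falls off the work surface, if the arm or the gripper's body presses on something with over 40 N, if the wrist force passes 120 N, or if a joint passes its speed limit or range.

## Working session

There is one attempt and no reset: what is moved stays moved. The work goes in short steps, Python scripts to look and compute and a tool call to move; the robot and the scene stay as the last step left them, time stands still between calls to the robot, and variables do not carry over. Pictures are saved under pics/ and viewed, at most 10 in all, crops included, and the job is handed in when it is done.

Besides the shell and the picture viewer there is one more tool, called after "Call:" by a JSON object that holds its "op" and its "data". send_rows: Moves the arm, as the interface text tells. Its arguments: {"type":"object","properties":{"slide":{"type":"array","items":{"type":"array","items":{"type":"number"}}},"roll":{"type":"array","items":{"type":"number"}},"claw":{"type":"array","items":{"type":"number"}},"force":{"type":"number"}},"required":["slide","roll","claw"]}

```bash
mkdir -p pics; ls; python3 - <<'E'
from station import bot
import cv2,numpy as np
for n in ("scene","top"):
    im=bot.read_camera(n); cv2.imwrite(f"pics/{n}0.png",im[:,:,::-1]); m=bot.camera_model(n); print(np.round(m["camera_matrix"],1).tolist(),np.round(m["camera_from_world"],3).tolist())
o=bot.get_obs(); print(o["t"],o["eef_pos"],o["tool_rot"],o["contact_force"],bot.grip_depth)
E
```

```text
pics
[[511.7, 0.0, 325.8], [0.0, 511.7, 240.0], [0.0, 0.0, 1.0]] [[0.326, 0.945, 0.02, -0.143], [0.697, -0.226, -0.681, -0.294], [-0.639, 0.236, -0.732, 1.615], [0.0, 0.0, 0.0, 1.0]]
[[501.0, 0.0, 319.8], [0.0, 501.0, 237.3], [0.0, 0.0, 1.0]] [[0.016, -1.0, 0.009, -0.02], [-0.985, -0.018, -0.174, 0.48], [0.174, -0.007, -0.985, 0.955], [0.0, 0.0, 0.0, 1.0]]
0.1 [0.251916   0.62567843 0.23041006] [-1.03744399e-04  1.90210624e-01  9.81742968e-01 -8.07241350e-04] [0.59462085 0.30429001 0.01513165] 0.0187
```

View pics/top0.png

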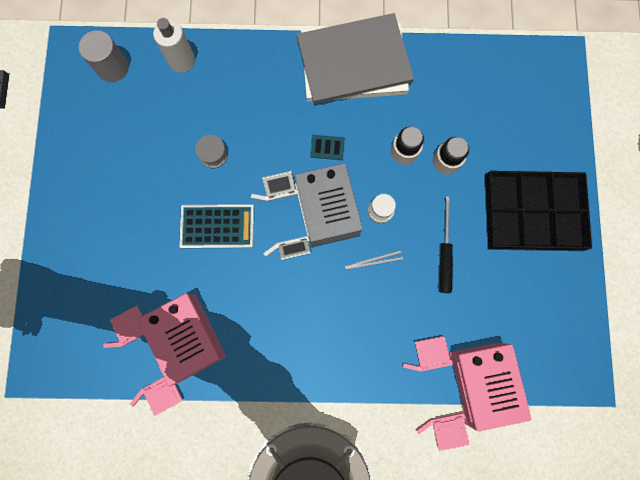

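View pics/scene0.png

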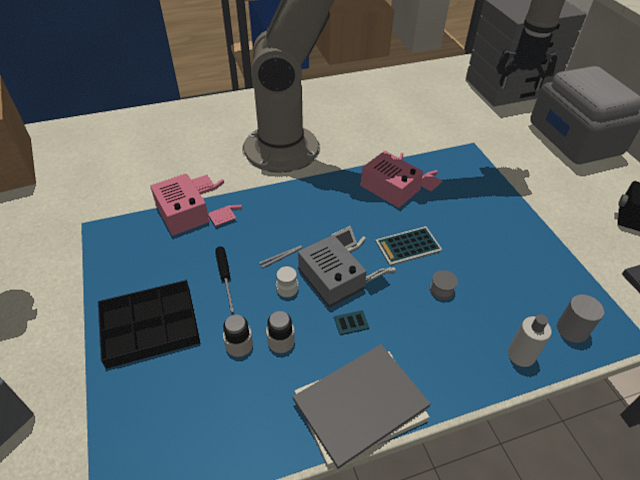

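Top view: three fixture-shaped things stand at (328,205), (180,340) and (490,385). Only the one at (328,205) is grey; the other two are pink. The framed board is at (217,226), and the small module at (327,147) is not the board. I'll confirm this in one enlarged crop.

```bash
python3 - <<'E'
import cv2
im=cv2.imread("pics/top0.png")[155:275,170:370]; cv2.imwrite("pics/crop.png",cv2.resize(im,None,fx=4,fy=4,interpolation=cv2.INTER_CUBIC))
E
```

```text
(no output)
```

View pics/crop.png

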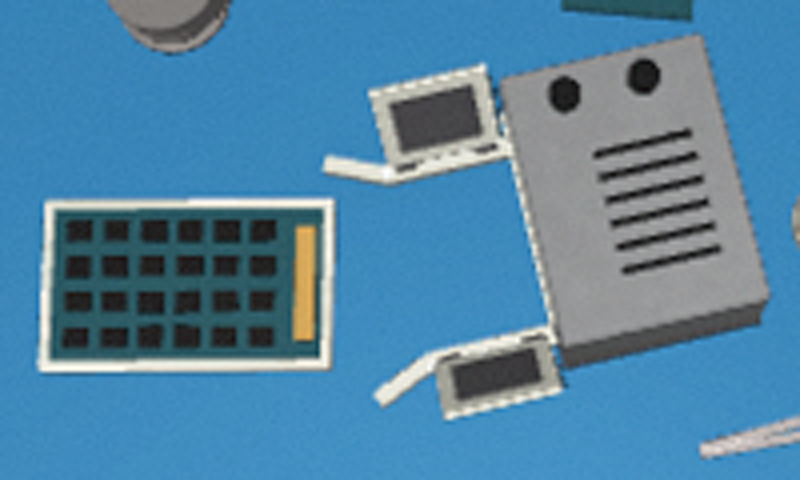

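The crop confirms the target. The grey fixture has its top corners at crop (503,80), (703,35), (768,298) and (562,350), its walls lean out, and the slot mouth faces left. The framed board has its corners at (46,202), (333,200), (331,370) and (40,371).

```bash
cat > h.py <<'E'
import numpy as np, cv2
from station import bot
from scipy.optimize import least_squares
from scipy.spatial.transform import Rotation as R
M=bot.camera_model("top"); K=np.array(M["camera_matrix"]); T=np.array(M["camera_from_world"])
def ray(uv,z):
    d=T[:3,:3].T@np.linalg.solve(K,[uv[0],uv[1],1]); c=-T[:3,:3].T@T[:3,3]
    return c+d*(z-c[2])/d[2]
def proj(P):
    p=(np.atleast_2d(P)@T[:3,:3].T+T[:3,3])@K.T; return p[:,:2]/p[:,2:]
def w(p,P):
    P=np.atleast_2d(P).astype(float); c,s=np.cos(p[2]),np.sin(p[2])
    return np.c_[p[0]+c*P[:,0]-s*P[:,1],p[1]+s*P[:,0]+c*P[:,1],P[:,2]]
def inv(p,P):
    d=np.atleast_2d(P)[:,:2]-p[:2]; c,s=np.cos(p[2]),np.sin(p[2]); return np.c_[c*d[:,0]+s*d[:,1],-s*d[:,0]+c*d[:,1]]
def fit(P,uv,p0):
    r=least_squares(lambda p:(proj(w(p,P))-uv).ravel(),p0); return r.x,r.fun
def tool(dx,dy):  # world shift -> tool shift mm
    q=bot.get_obs()["tool_rot"]; return R.from_quat(np.r_[q[1:],q[0]]).inv().apply([dx*1e3,dy*1e3,0])
E
python3 - <<'E'
from h import *
cr=lambda a:np.array(a,float)/4+[170,155]-.375
fx=[[0,.07,.07],[.105,.07,.07],[.105,-.07,.07],[0,-.07,.07]]
F,e=fit(fx,cr([(503,80),(703,35),(768,298),(562,350)]),[.55,.0,-1.4]); print("F",F,e.round(1))
bx=[[-.075,.045,.008],[.075,.045,.008],[.075,-.045,.008],[-.075,-.045,.008]]
B,e=fit(bx,cr([(46,202),(333,200),(331,370),(40,371)]),[.5,.2,-1.57]); print("B",B,e.round(1))
print("B in F",inv(F,B),B[2]-F[2])
# rail tips check z=.01
print("tips px crop",((proj(w(F,[[-.096,.06,.01],[-.096,.07,.01],[-.096,-.06,.01],[-.096,-.07,.01]]))-[170,155]+.375)*4).round())
for s,pts in ((1,[(370,93),(485,66)]),(-1,[(445,418),(563,390)])):
    # edge angle fit
    uv=cr(pts).mean(0)
    f=lambda a:proj(w(F,[[-.034,s*(.054+.05*np.cos(a)),.012+.05*np.sin(a)]]))[0]-uv
    for a in(.6,.7,.8,.9,1.0,1.1):print(s,a,f(a).round(1))
print({k:inv(F,ray(uv,.0)).round(3) for k,uv in dict(spool=(211,160),tw0=(346,268),tw1=(402,254),jar=(381,218)).items()})
np.save("F.npy",F)
o=bot.get_obs();print(R.from_quat(np.r_[o["tool_rot"][1:],o["tool_rot"][0]]).as_matrix().round(3))
E
```

```text
F [ 0.53357895  0.02420731 -1.32666551] [-1.2 -0.5  0.4 -0.6  1.   1.  -0.2  0. ]
B [ 0.50657019  0.20150761 -1.54604902] [-0.2 -0.2  0.4 -0.2  0.2  0.1 -0.4  0.3]
B in F [[-0.17857132  0.01664791]] -0.21938350931836492
tips px crop [[327. 170.]
 [323. 152.]
 [375. 392.]
 [379. 411.]]
1 0.6 [-0.7 -4.1]
1 0.7 [-0.5 -3.3]
1 0.8 [-0.3 -2.3]
1 0.9 [-0.1 -1. ]
1 1.0 [0.3 0.5]
1 1.1 [0.6 2.1]
-1 0.6 [0.5 5.1]
-1 0.7 [0.1 3.3]
-1 0.8 [-0.3  1.4]
-1 0.9 [-0.8 -0.7]
-1 1.0 [-1.3 -2.9]
-1 1.1 [-1.9 -5.2]
{'spool': array([[-0.164,  0.162]]), 'tw0': array([[ 0.062, -0.128]]), 'tw1': array([[ 0.182, -0.125]]), 'jar': array([[ 0.158, -0.042]])}
[[-0.928  0.373 -0.001]
 [ 0.373  0.928 -0.002]
 [-0.    -0.002 -1.   ]]
```

```bash
cat >> h.py <<'E'
F=np.load("F.npy") if __import__("os").path.exists("F.npy") else None
def go(x,y,z,yaw=0.):
    """mm in fixture frame; yaw = tool -x vs fixture x (rad). print tool shift & roll"""
    o=bot.get_obs(); q=o["tool_rot"]; Rt=R.from_quat(np.r_[q[1:],q[0]]); m=Rt.as_matrix()
    p=w(F,[[x/1e3,y/1e3,z/1e3]])[0]; s=Rt.inv().apply(p-o["eef_pos"])*1e3
    a=np.arctan2(-m[1,0],-m[0,0]); d=(F[2]+yaw-a+np.pi)%(2*np.pi)-np.pi
    print("slide",s.round(1),"roll",np.degrees(-d).round(1),"|now F",(inv(F,o["eef_pos"])[0]*1e3).round(1),"z",round(o["eef_pos"][2]*1e3,1),"t",round(o["t"],2),"f",np.round(o["contact_force"],1),"| world tgt",p.round(3))
E
python3 -c "
from h import *
go(-218,112,60)"
```

```text
slide [-448.7 -210.2  170.8] roll 54.1 |now F [-651.7 -127.9] z 230.4 t 0.1 f [0.6 0.3 0. ] | world tgt [0.59  0.263 0.06 ]
```

Call:
{"op": "send_rows", "data": {"slide": [[-30, -15, 2], [-68, -32, 5], [-106, -50, 10], [-144, -67, 15], [-182, -85, 20], [-220, -103, 25], [-250, -117, 30], [-275, -129, 30]], "roll": [7, 14, 21, 28, 35, 42, 49, 54], "claw": [0, 0, 0, 0, 0, 0, 0, 0], "force": 30}}

```text
t: 0.77
eef_pos: [0.4608, 0.3998, 0.2001]
tool_rot: [0.001, 0.619, 0.785, -0.001]
contact_force: [0.4, 0.2, -0.4]
gripper_width: -0.001
grasp_force: 0.0
```

```bash
python3 -c "
from h import *
go(-218,112,60)"
```

```text
slide [-163.    93.3  140.4] roll -0.5 |now F [-382.1   20.2] z 200.1 t 0.77 f [ 0.4  0.2 -0.4] | world tgt [0.59  0.263 0.06 ]
```

Call:
{"op": "send_rows", "data": {"slide": [[-30, 18, 15], [-60, 36, 40], [-90, 54, 65], [-120, 72, 90], [-145, 85, 115], [-163, 93, 140], [-163, 93, 168], [-163, 93, 196]], "roll": [0, 0, 0, 0, 0, 0, 0, 0], "claw": [0, 0, 0, 0, 0, 0, 0, 0]}}

```text
t: 1.43
eef_pos: [0.5901, 0.2657, 0.0039]
tool_rot: [0.001, 0.617, 0.787, -0.0]
contact_force: [-0.4, 1.2, -0.3]
gripper_width: 0.003
grasp_force: 0.0
```

```bash
python3 -c "
from h import *
go(-218,86,3)"
```

```text
slide [ -2.7 -27.2   0.9] roll -0.1 |now F [-220.6  113.2] z 3.9 t 1.43 f [-0.4  1.2 -0.3] | world tgt [0.564 0.257 0.003]
```

Call:
{"op": "send_rows", "data": {"slide": [[0, -10, 0], [0, -20, 0], [0, -26, 0], [0, -31, 0], [0, -36, 0], [0, -40, 0], [0, -44, 0], [0, -44, 0]], "roll": [0, 0, 0, 0, 0, 0, 0, 0], "claw": [0, 0, 0, 0, 0, 0, 0, 0]}}

```text
t: 2.1
eef_pos: [0.5456, 0.2577, 0.0057]
tool_rot: [-0.0, 0.615, 0.788, 0.0]
contact_force: [0.8, -0.7, -0.6]
gripper_width: 0.004
grasp_force: 0.1
```

```bash
python3 -c "
from h import *
go(-218,69,3)
im=bot.read_camera('top'); cv2.imwrite('pics/t1f.png',im[:,:,::-1]); cv2.imwrite('pics/t1.png',cv2.resize(im[155:275,170:370,::-1],None,fx=4,fy=4,interpolation=cv2.INTER_CUBIC))"
```

```text
slide [-5.7  0.8  2.7] roll 0.1 |now F [-223.7   68.1] z 5.7 t 2.1 f [ 0.8 -0.7 -0.6] | world tgt [0.548 0.252 0.003]
```

View pics/t1.png

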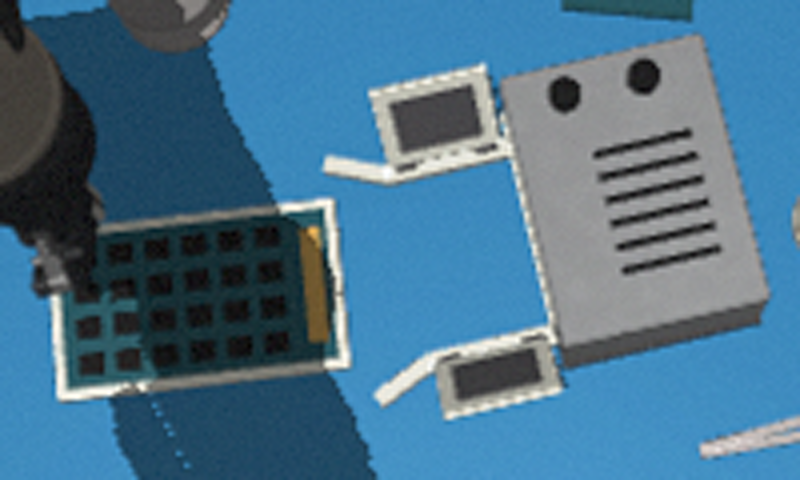

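The board has turned. Its visible corners are now at crop (335,200), (348,366) and (62,400), and the fourth is hidden by the gripper.

```bash
python3 -c "
from h import *
cr=lambda a:np.array(a,float)/4+[170,155]-.375
bx=[[.075,.045,.008],[.075,-.045,.008],[-.075,-.045,.008]]
B,e=fit(bx,cr([(335,200),(348,366),(62,400)]),[.5,.2,-1.5]); print(B,e.round(1),inv(F,B),B[2]-F[2])
o=bot.get_obs(); print((proj(o['eef_pos'])-[170,155]+.375)*4)
print('corners F',inv(F,w(B,bx+[[-.075,.045,.008]])).round(3).tolist())
"
```

```text
[ 0.49978554  0.1957374  -1.43931389] [ 0.  -0.5  0.8  0.4 -0.9  0.1] [[-0.17461215  0.0086697 ]] -0.11264837953544471
[[ 84.47513347 209.97038748]]
corners F [[-0.095, 0.045], [-0.105, -0.044], [-0.254, -0.028], [-0.244, 0.062]]
```

Call:
{"op": "send_rows", "data": {"slide": [[-2, -2, 2], [-2, -4, 2], [-2, -6, 2], [-2, -8, 2], [-2, -10, 2], [-2, -12, 2], [-2, -12, 2], [-2, -12, 2]], "roll": [0, 0, 0, 0, 0, 0, 0, 0], "claw": [0, 0, 0, 0, 0, 0, 0, 0]}}

```text
t: 2.82
eef_pos: [0.5346, 0.2525, 0.0032]
tool_rot: [-0.0, 0.615, 0.788, -0.0]
contact_force: [-0.3, -0.8, 0.4]
gripper_width: -0.001
grasp_force: 0.0
```

```bash
python3 -c "
from h import *
go(-290,85,50);go(-290,2,3)"
```

```text
slide [ 68.7  28.9 -46.8] roll 0.1 |now F [-221.3   56.2] z 3.2 t 2.82 f [-0.3 -0.8  0.4] | world tgt [0.546 0.326 0.05 ]
slide [ 68.8 -54.1   0.2] roll 0.1 |now F [-221.3   56.2] z 3.2 t 2.82 f [-0.3 -0.8  0.4] | world tgt [0.465 0.306 0.003]
```

Call:
{"op": "send_rows", "data": {"slide": [[0, 12, 0], [0, 16, -15], [20, 8, -35], [48, -12, -35], [66, -36, -35], [69, -54, -30], [69, -54, -15], [69, -54, 0]], "roll": [0, 0, 0, 0, 0, 0, 0, 0], "claw": [0, 0, 0, 0, 0, 0, 0, 0]}}

```text
t: 3.48
eef_pos: [0.4645, 0.3074, 0.0034]
tool_rot: [-0.0, 0.614, 0.789, 0.0]
contact_force: [0.3, -0.9, -1.1]
gripper_width: 0.002
grasp_force: 0.0
```

```bash
python3 -c "
from h import *
go(-265,3,3)
im=bot.read_camera('top'); cv2.imwrite('pics/t2.png',cv2.resize(im[155:275,170:370,::-1],None,fx=4,fy=4,interpolation=cv2.INTER_CUBIC))"
```

```text
slide [-26.5   1.5   0.4] roll 0.2 |now F [-291.5    1.4] z 3.4 t 3.48 f [ 0.3 -0.9 -1.1] | world tgt [0.472 0.282 0.003]
```

View pics/t2.png

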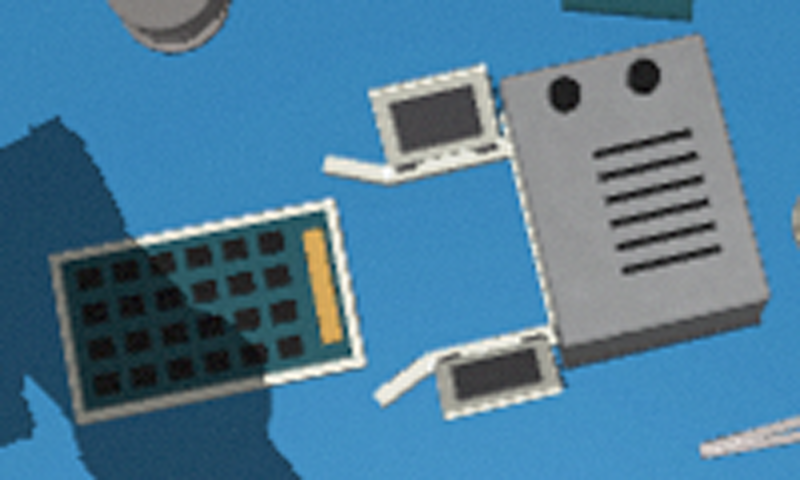

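The board is nearly straight. Its corners are at crop (333,200), (364,364), (81,422) and (50,257).

```bash
python3 -c "
from h import *
cr=lambda a:np.array(a,float)/4+[170,155]-.375
bx=[[.075,.045,.008],[.075,-.045,.008],[-.075,-.045,.008],[-.075,.045,.008]]
B,e=fit(bx,cr([(333,200),(364,364),(81,422),(50,257)]),[.5,.2,-1.3]); print(B,e.round(1),inv(F,B),B[2]-F[2])
"
```

```text
[ 0.49368772  0.19068474 -1.34512081] [ 0.4 -0.6  0.8  0.2 -0.9  0.7 -0.3 -0.3] [[-0.17118324  0.0015314 ]] -0.018455297739828458
```

Call:
{"op": "send_rows", "data": {"slide": [[-12, 0, 0], [-24, 0, 0], [-30, 0, 0], [-36, 0, 0], [-42, 0, 0], [-48, 0, 0], [-55, 0, 0], [-62, 0, 0]], "roll": [0, 0, 0, 0, 0, 0, 0, 0], "claw": [0, 0, 0, 0, 0, 0, 0, 0]}}

```text
t: 4.2
eef_pos: [0.4813, 0.2465, 0.0037]
tool_rot: [-0.0, 0.615, 0.789, 0.001]
contact_force: [-1.4, 2.4, 2.2]
gripper_width: -0.001
grasp_force: 1.2
```

Call:
{"op": "send_rows", "data": {"slide": [[-7, 0, 0], [-14, 0, 0], [-21, 0, 0], [-28, 0, 0], [-35, 0, 0], [-42, 0, 0], [-49, 0, 0], [-56, 0, 0]], "roll": [0, 0, 0, 0, 0, 0, 0, 0], "claw": [0, 0, 0, 0, 0, 0, 0, 0]}}

```text
t: 4.87
eef_pos: [0.4947, 0.1914, 0.0033]
tool_rot: [-0.0, 0.615, 0.788, -0.0]
contact_force: [-0.7, 2.1, 1.6]
gripper_width: 0.008
grasp_force: 1.2
```

```bash
python3 -c "
from h import *
go(-71,1,3)
im=bot.read_camera('top'); cv2.imwrite('pics/t3.png',cv2.resize(im[155:275,170:370,::-1],None,fx=4,fy=4,interpolation=cv2.INTER_CUBIC))"
```

```text
slide [-100.6   -1.8    0.3] roll 0.1 |now F [-171.6    2.6] z 3.3 t 4.87 f [-0.7  2.1  1.6] | world tgt [0.517 0.093 0.003]
```

View pics/t3.png

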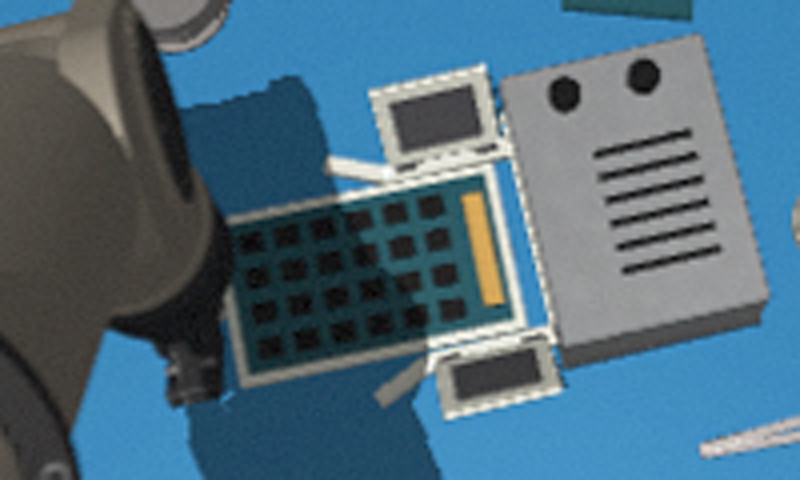

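The board is in the lane, straight, with its front edge just before the mouth. I'll keep pushing.

Call:
{"op": "send_rows", "data": {"slide": [[-6, 0, 0], [-12, -1, 0], [-18, -1, 0], [-24, -1, 0], [-30, -1, 0], [-36, -1, 0], [-42, -1, 0], [-48, -1, 0]], "roll": [0, 0, 0, 0, 0, 0, 0, 0], "claw": [0, 0, 0, 0, 0, 0, 0, 0]}}

```text
t: 5.58
eef_pos: [0.5053, 0.1446, 0.0032]
tool_rot: [-0.0, 0.615, 0.788, -0.0]
contact_force: [-1.1, 1.9, 0.6]
gripper_width: -0.002
grasp_force: 0.9
```

Call:
{"op": "send_rows", "data": {"slide": [[-6, 0, 0], [-12, 0, 0], [-18, 0, 0], [-24, 0, 0], [-30, 0, 0], [-35, 0, 0], [-40, 0, 0], [-44, 0, 0]], "roll": [0, 0, 0, 0, 0, 0, 0, 0], "claw": [0, 0, 0, 0, 0, 0, 0, 0]}}

```text
t: 6.25
eef_pos: [0.5156, 0.1019, 0.0032]
tool_rot: [-0.0, 0.615, 0.788, -0.0]
contact_force: [-2.4, 2.8, 0.7]
gripper_width: -0.0
grasp_force: 1.6
```

```bash
python3 -c "
from h import *
go(-71,1,3)"
```

```text
slide [-8.8 -0.3  0.2] roll 0.1 |now F [-79.8   1.3] z 3.2 t 6.25 f [-2.4  2.8  0.7] | world tgt [0.517 0.093 0.003]
```

Now I'll push slowly onto the stop and watch the force.

Call:
{"op": "send_rows", "data": {"slide": [[-1, 0, 0], [-2, 0, 0], [-3, 0, 0], [-4, 0, 0], [-5, 0, 0], [-6, 0, 0], [-7, 0, 0], [-8, 0, 0]], "roll": [0, 0, 0, 0, 0, 0, 0, 0], "claw": [0, 0, 0, 0, 0, 0, 0, 0]}}

```text
t: 6.92
eef_pos: [0.5182, 0.0947, 0.0033]
tool_rot: [0.0, 0.615, 0.788, 0.0]
contact_force: [-1.3, 1.3, -0.7]
gripper_width: -0.002
grasp_force: 0.5
```

Call:
{"op": "send_rows", "data": {"slide": [[-1, 0, 0], [-1, 0, 0], [-2, 0, 0], [-2, 0, 0], [-3, 0, 0], [-3, 0, 0], [-3, 0, 0], [-3, 0, 0]], "roll": [0, 0, 0, 0, 0, 0, 0, 0], "claw": [0, 0, 0, 0, 0, 0, 0, 0]}}

```text
t: 7.58
eef_pos: [0.5186, 0.0931, 0.0034]
tool_rot: [-0.0, 0.615, 0.789, 0.0]
contact_force: [-1.3, 4.6, 1.2]
gripper_width: 0.004
grasp_force: 2.6
```

Call:
{"op": "send_rows", "data": {"slide": [[-1, 0, 0], [-1, 0, 0], [-2, 0, 0], [-2, 0, 0], [-3, 0, 0], [-3, 0, 0], [-3, 0, 0], [-3, 0, 0]], "roll": [0, 0, 0, 0, 0, 0, 0, 0], "claw": [0, 0, 0, 0, 0, 0, 0, 0]}}

```text
t: 8.25
eef_pos: [0.5186, 0.0929, 0.0034]
tool_rot: [-0.002, 0.614, 0.789, 0.001]
contact_force: [-3.9, 12.0, 1.6]
gripper_width: -0.0
grasp_force: 6.0
```

```bash
python3 -c "
from h import *
go(-71,1,3)"
```

```text
slide [ 0.7 -1.1  0.4] roll 0.3 |now F [-70.3   2.1] z 3.4 t 8.25 f [-3.9 12.   1.6] | world tgt [0.517 0.093 0.003]
```

Call:
{"op": "send_rows", "data": {"slide": [[15, 0, 0], [34, 0, -10], [34, 0, -50], [34, 0, -90], [25, 20, -110], [5, 50, -110], [-15, 80, -110], [-26, 113, -110]], "roll": [0, 0, 0, 0, 0, 0, 0, 0], "claw": [0, 0, 0, 0, 0, 0, 0, 0]}}

```text
t: 8.92
eef_pos: [0.6371, 0.0876, 0.1145]
tool_rot: [0.001, 0.616, 0.788, -0.0]
contact_force: [-0.4, -1.4, 0.2]
gripper_width: -0.003
grasp_force: 0.0
```

```bash
python3 -c "
from h import *
go(-38,116,32)
im=bot.read_camera('top'); cv2.imwrite('pics/t4.png',cv2.resize(im[155:275,170:370,::-1],None,fx=4,fy=4,interpolation=cv2.INTER_CUBIC))"
```

```text
slide [ 1.6  0.1 82.5] roll -0.1 |now F [-36.5 115.8] z 114.5 t 8.92 f [-0.4 -1.4  0.2] | world tgt [0.637 0.089 0.032]
```

View pics/t4.png

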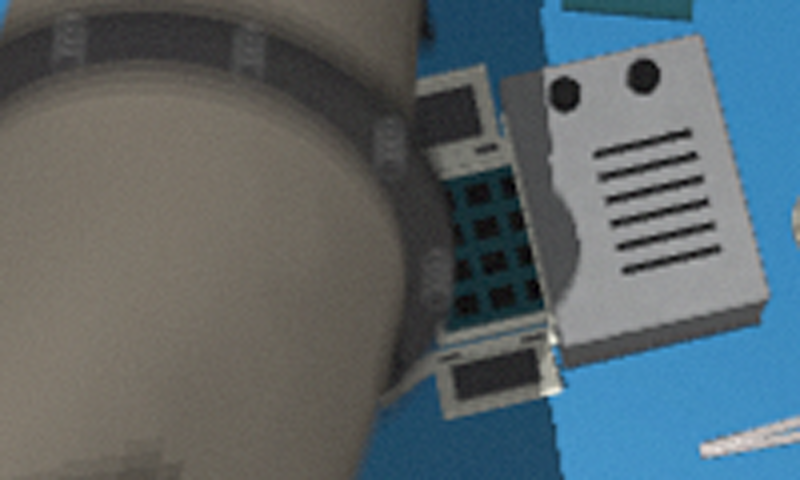

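The gold-strip end is inside the slot and both walls still lean out. Next I'll descend outside the far wall and push it up.

Call:
{"op": "send_rows", "data": {"slide": [[0, 0, 30], [0, 0, 60], [0, 0, 80], [0, -6, 80], [0, -12, 80], [0, -18, 80], [0, -24, 80], [0, -30, 80]], "roll": [0, 0, 0, 0, 0, 0, 0, 0], "claw": [0, 0, 0, 0, 0, 0, 0, 0]}}

```text
t: 9.63
eef_pos: [0.6079, 0.084, 0.0357]
tool_rot: [0.002, 0.615, 0.788, 0.002]
contact_force: [2.4, 1.6, 1.0]
gripper_width: 0.008
grasp_force: 1.1
```

Call:
{"op": "send_rows", "data": {"slide": [[0, -3, 0], [0, -6, 0], [0, -8, 0], [0, -10, 0], [0, -12, 0], [0, -13, 0], [0, -14, 0], [0, -15, 0]], "roll": [0, 0, 0, 0, 0, 0, 0, 0], "claw": [0, 0, 0, 0, 0, 0, 0, 0]}}

```text
t: 10.3
eef_pos: [0.5929, 0.0807, 0.0333]
tool_rot: [0.001, 0.615, 0.788, 0.001]
contact_force: [7.9, 1.3, -6.0]
gripper_width: 0.004
grasp_force: 3.7
```

```bash
python3 -c "
from h import *
go(-38,65,32)"
```

```text
slide [-2.5 -6.2  1.3] roll 0.1 |now F [-40.5  71.2] z 33.3 t 10.3 f [ 7.9  1.3 -6. ] | world tgt [0.587 0.077 0.032]
```

Call:
{"op": "send_rows", "data": {"slide": [[0, -1, 0], [0, -1, 0], [0, -2, 0], [0, -2, 0], [0, -3, 0], [0, -3, 0], [0, -3, 0], [0, -3, 0]], "roll": [0, 0, 0, 0, 0, 0, 0, 0], "claw": [0, 0, 0, 0, 0, 0, 0, 0]}}

```text
t: 10.97
eef_pos: [0.5928, 0.0806, 0.0337]
tool_rot: [0.003, 0.615, 0.789, 0.003]
contact_force: [11.8, 3.3, -9.1]
gripper_width: 0.002
grasp_force: 6.0
```

```bash
python3 -c "
from h import *
go(-38,65,32)"
```

```text
slide [-2.4 -6.1  1.6] roll 0.1 |now F [-40.5  71.1] z 33.7 t 10.97 f [11.8  3.3 -9.1] | world tgt [0.587 0.077 0.032]
```

Call:
{"op": "send_rows", "data": {"slide": [[0, 10, 0], [0, 25, -5], [0, 25, -40], [0, 20, -78], [0, -15, -85], [0, -55, -85], [0, -95, -85], [0, -135, -85]], "roll": [0, 0, 0, 0, 0, 0, 0, 0], "claw": [0, 0, 0, 0, 0, 0, 0, 0]}}

```text
t: 11.63
eef_pos: [0.4553, 0.0461, 0.118]
tool_rot: [-0.001, 0.615, 0.788, -0.001]
contact_force: [0.6, -0.5, 0.1]
gripper_width: 0.003
grasp_force: 0.0
```

Call:
{"op": "send_rows", "data": {"slide": [[0, -25, 0], [0, -48, 0], [0, -48, 20], [0, -48, 50], [0, -48, 80], [0, -48, 83], [0, -48, 83], [0, -48, 83]], "roll": [0, 0, 0, 0, 0, 0, 0, 0], "claw": [0, 0, 0, 0, 0, 0, 0, 0]}}

```text
t: 12.3
eef_pos: [0.4112, 0.0349, 0.0358]
tool_rot: [-0.0, 0.615, 0.788, -0.0]
contact_force: [-0.5, 0.0, 0.5]
gripper_width: -0.002
grasp_force: 0.0
```

```bash
python3 -c "
from h import *
go(-38,-71,34)
im=bot.read_camera('top'); cv2.imwrite('pics/t5.png',cv2.resize(im[155:275,170:370,::-1],None,fx=4,fy=4,interpolation=cv2.INTER_CUBIC))"
```

```text
slide [-2.  45.2  1.8] roll 0.0 |now F [ -39.9 -116.2] z 35.8 t 12.3 f [-0.5  0.   0.5] | world tgt [0.455 0.044 0.034]
```

View pics/t5.png

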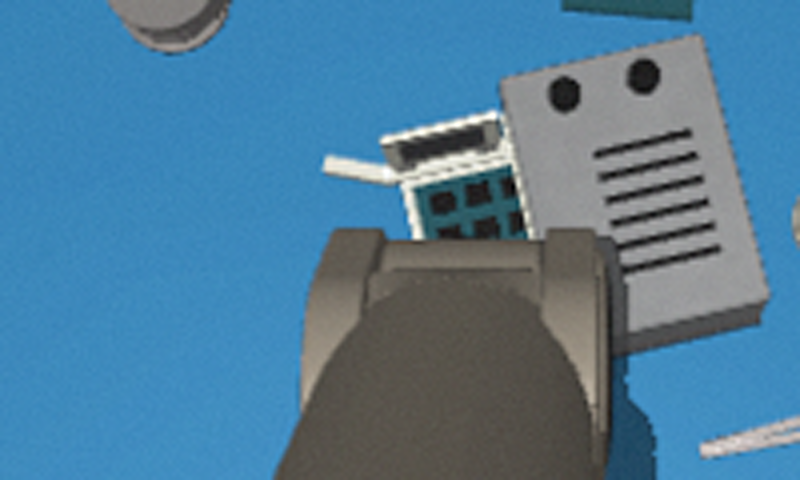

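The far wall's free edge is now at crop (382,138)–(497,112), and the board's rear far corner is near (403,182).

```bash
python3 -c "
from h import *
cr=lambda P:((proj(w(F,P))-[170,155]+.375)*4).round()
for a in(1.2,1.3,1.4,1.45,1.5,1.571):
  print(a,cr([[x,.054+.05*np.cos(a)+.002*np.sin(a),.012+.05*np.sin(a)-.002*np.cos(a)] for x in(-.064,-.004)]).tolist())
print(cr([[-.06,.045,.008],[-.063,.045,.008]]).tolist())"
```

```text
1.2 [[372.0, 105.0], [490.0, 79.0]]
1.3 [[374.0, 113.0], [491.0, 87.0]]
1.4 [[376.0, 121.0], [493.0, 95.0]]
1.45 [[376.0, 126.0], [494.0, 100.0]]
1.5 [[377.0, 130.0], [496.0, 104.0]]
1.571 [[379.0, 137.0], [497.0, 111.0]]
[[401.0, 183.0], [395.0, 184.0]]
```

Call:
{"op": "send_rows", "data": {"slide": [[0, 6, 0], [0, 12, 0], [0, 18, 0], [0, 24, 0], [0, 30, 0], [0, 35, 0], [0, 39, 0], [0, 43, 0]], "roll": [0, 0, 0, 0, 0, 0, 0, 0], "claw": [0, 0, 0, 0, 0, 0, 0, 0]}}

```text
t: 13.02
eef_pos: [0.4538, 0.0458, 0.0353]
tool_rot: [0.0, 0.615, 0.788, 0.0]
contact_force: [-1.0, -0.1, 1.5]
gripper_width: -0.001
grasp_force: 0.7
```

The far wall is fully upright (fits 1.571), and the board's corner matches home. I'll finish the near wall the same way.

Call:
{"op": "send_rows", "data": {"slide": [[0, 1, 0], [0, 2, 0], [0, 3, 0], [0, 4, 0], [0, 4, 0], [0, 5, 0], [0, 5, 0], [0, 5, 0]], "roll": [0, 0, 0, 0, 0, 0, 0, 0], "claw": [0, 0, 0, 0, 0, 0, 0, 0]}}

```text
t: 13.68
eef_pos: [0.4576, 0.0467, 0.0353]
tool_rot: [-0.0, 0.615, 0.788, -0.0]
contact_force: [-1.3, -1.5, 0.4]
gripper_width: 0.005
grasp_force: 0.8
```

```bash
python3 -c "
from h import *
go(-38,-71,34)"
```

```text
slide [-2.2 -2.7  1.3] roll 0.1 |now F [-40.2 -68.3] z 35.3 t 13.68 f [-1.3 -1.5  0.4] | world tgt [0.455 0.044 0.034]
```

Call:
{"op": "send_rows", "data": {"slide": [[0, 1, 0], [0, 2, 0], [0, 3, 0], [0, 4, 0], [0, 5, 0], [0, 5, 0], [0, 6, 0], [0, 6, 0]], "roll": [0, 0, 0, 0, 0, 0, 0, 0], "claw": [0, 0, 0, 0, 0, 0, 0, 0]}}

```text
t: 14.35
eef_pos: [0.4579, 0.0468, 0.0344]
tool_rot: [-0.004, 0.615, 0.788, -0.004]
contact_force: [-14.0, -3.0, 11.2]
gripper_width: -0.006
grasp_force: 7.6
```

```bash
python3 -c "
from h import *
go(-38,-71,34)"
```

```text
slide [-2.3 -3.   0.4] roll 0.0 |now F [-40.3 -68. ] z 34.4 t 14.35 f [-14.   -3.   11.2] | world tgt [0.455 0.044 0.034]
```

The near wall is hard on its stop. I'll back off, lift well clear, and check.

Call:
{"op": "send_rows", "data": {"slide": [[0, -10, 0], [0, -26, 0], [0, -30, -30], [0, -30, -70], [30, -30, -100], [70, -30, -120], [110, -30, -130], [150, -30, -130]], "roll": [0, 0, 0, 0, 0, 0, 0, 0], "claw": [0, 0, 0, 0, 0, 0, 0, 0]}}

```text
t: 15.02
eef_pos: [0.4, 0.1874, 0.1684]
tool_rot: [0.001, 0.616, 0.788, 0.004]
contact_force: [2.2, 0.3, -0.5]
gripper_width: -0.003
grasp_force: 0.0
```

Call:
{"op": "send_rows", "data": {"slide": [[40, 0, 0], [80, 0, 0], [120, 0, 0], [150, 0, 0], [150, 0, 0], [150, 0, 0], [150, 0, 0], [150, 0, 0]], "roll": [0, 0, 0, 0, 0, 0, 0, 0], "claw": [0, 0, 0, 0, 0, 0, 0, 0]}}

```text
t: 15.68
eef_pos: [0.3626, 0.3291, 0.1652]
tool_rot: [0.0, 0.616, 0.788, -0.0]
contact_force: [-0.0, -0.9, -1.0]
gripper_width: 0.001
grasp_force: 0.0
```

```bash
python3 -c "
from h import *
im=bot.read_camera('top'); cv2.imwrite('pics/t6.png',cv2.resize(im[155:275,170:370,::-1],None,fx=4,fy=4,interpolation=cv2.INTER_CUBIC))
cr=lambda P:((proj(w(F,P))-[170,155]+.375)*4).round()
for a in(1.4,1.45,1.5,1.571):
  print(a,cr([[x,-(.054+.05*np.cos(a)+.002*np.sin(a)),.012+.05*np.sin(a)-.002*np.cos(a)] for x in(-.064,-.004)]).tolist())
print(cr([[-.06,.045,.008],[-.06,-.045,.008]]).tolist(),bot.get_obs()['t'])"
```

```text
1.4 [[430.0, 371.0], [551.0, 344.0]]
1.45 [[429.0, 366.0], [550.0, 339.0]]
1.5 [[428.0, 361.0], [549.0, 334.0]]
1.571 [[427.0, 354.0], [547.0, 327.0]]
[[401.0, 183.0], [438.0, 349.0]] 15.7333
```

View pics/t6.png

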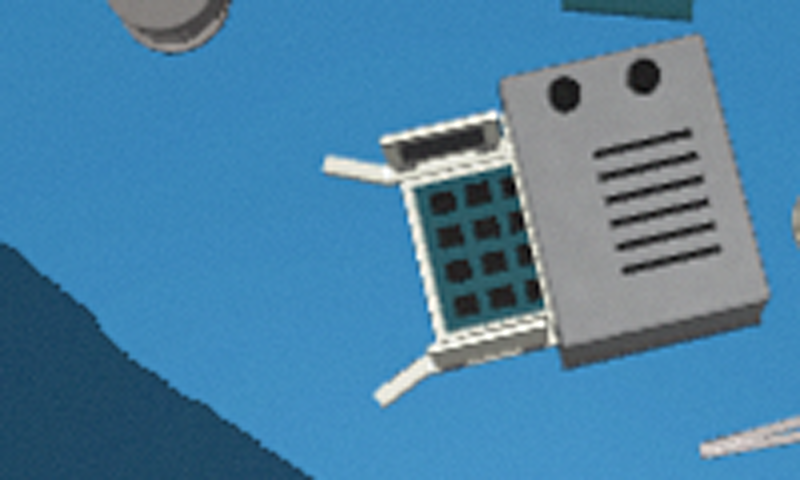

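Both walls' edges match upright: the near wall's edge is at about (430,353)–(547,325). The board's rear edge (403,182)–(438,347) matches home, so I'm handing in.

```bash
python3 -c "
from station import bot
print(bot.hand_in())"
```

```text
the job is handed in; nothing more can be done
None
```

I slid the board home against the stop in the grey fixture's slot, then folded both shield walls upright. The last top-camera picture agrees with this, and I handed the job in at about 16 s; no verdict came back.

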